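# Set the dial of a marble dispenser and tip out the marbles

## Task

In the mosaic studio, get the two green glass marbles out of the tipping dispenser and into the grey dish. First turn the dial by its red bar so that the smallest opening that lets the two marbles through side by side faces the chute, then push the orange pedal down until the marbles have rolled out, and let the cup come back upright. Do not tip the cup while the dial is set to anything else.

Things in the scene. Friction and masses are not known exactly. Their poses are not given: they have to be found in the camera images.
- stand: The dispenser: a clear round cup, 135 mm across, hung in a fixed steel stand (base 150 x 190 mm), with a metal chute 68 mm wide over a dish. Origin on the table under the cup's and dial's upright axis; x points along the chute, y to the pedal's side, z up. The cup tips about a level line along y, 85 mm above the origin.
- dial (a joint): The cup's clear lid (138 mm across, top 125 mm above the table) with a blue wall inside that has three openings, each marked by an equally wide black bar on the lid. Rad, counter-clockwise from above is positive, range -1.4 to 1.6, light friction. Facing the chute: at 1.15 the 12 mm opening, at 0 the 46 mm one, at -1.15 the 64 mm one; within 10 degrees will do. Else shut or partly so.
- dial_grip (a point): Centre of the red grip bar on the dial, on the dial's axis, 144 mm above the table. The bar is 52 mm long, 16 mm thick, reaches 13 mm above this point and down almost to the lid, 19 mm below it. x runs along the bar towards the 46 mm opening, z up along the axis; turns with the dial and tips with the cup.
- pedal_top (a point): Centre of the top of the orange pedal, 44 x 44 x 8 mm, 120 mm above the table, on an arm fixed to the cup, 100 mm ahead (x, chute way) and 125 mm left (y) of the dial's axis. Pushed straight down it tips the cup and chute against a spring (5 N, then 8 N): 44 mm down tips 0.4 rad, enough to empty it in 2 s; stop at 0.45 rad, 47 mm. Let go, it springs back upright.
- dish_in (a point): Centre of the inner floor (5 mm above the table) of the loose grey dish, 140 (x) x 120 (y) mm outside, 32 mm high, walls 5 mm, 0.5 kg, standing under the chute's end about 170 mm from the dial's axis.
- marble0_center (a point): Centre of a green glass marble, 20 mm across, 10 g; at the start it lies in the cup.
- marble1_center (a point): Centre of a second marble like it.
There are look-alikes about, which are no part of the job. What is shaped like the part that bears dish_in but purple or yellow is not meant.

How it is judged:
By the outcome, as a careful person would: the job done as asked, in the order asked, and still so for the second after the job is handed in, with the robot touching nothing.
It also fails if it takes over 51 s, if anything falls off the work surface, if the arm or the gripper's body presses on something with over 40 N, if the wrist force passes 120 N, or if a joint passes its speed limit or range.

## Robot

A 6-joint arm with a two-finger parallel gripper is mounted at the origin on the work surface. World frame = base frame: x ahead of the robot, y to its left, z up, the work surface at z = 0. Lengths are in m, angles in rad, forces in N, time in s.
With the tool pointing down it reaches from about 0.375 to 0.975 m from the base axis. Payload 3.8 kg.
Tool frame: the origin (TCP) lies on the centre line of the jaws, within the pads' length; the fingertips stand 22 mm ahead of it and the grasp point (between the pads) lies 3 mm ahead of it; x points along the fingers, y is the direction in which the jaws open and shut, and the axes are right-handed (so a half turn about x gives the same grasp; the last joint's range is limited). The gripper opens to 85 mm and grips with 20 to 120 N. Pads are 22 mm wide; open, the fingers measure 114 mm over their backs; the gripper's body (76 mm by 85 mm) begins 54 mm behind the grasp point. The pads swing forward as they close: fully open they stand 13 mm farther back than shut.
Start: joints at [1.125, 0.264, 1.604, -0, 1.274, -0.037], TCP at [0.268, 0.619, 0.253] pointing down, gripper open.
Joint ranges: [-2.63, 2.63], [-0.94, 2.18], [0.31, 2.57], [-1.31, 4.45], [0, 2.66], [-2.55, 2.55]. Speed limits (rad/s): [2.57, 2.57, 3.14, 3.14, 3.14, 3.14].

## Interface

Orientations are given as a rotation vector (axis times angle).
In Python, from workcell import monitor, eyes, finish_job gives the robot as it stands. The module is installed in compiled form; this text tells all that it offers.
- The arm moves only by the tool play_rows, never from a script. Its argument "deltas" is a list of rows, each an object of numbers: "wx", "wy", "wz": the turn, a rotation vector about the world's x, y, z in degrees; "x", "y", "z": the shift along the world's x, y, z in mm; "fingers": the closure, from -1 (fully open) to 1 (shut), so that 0 is half open. A call has 1 to 20 rows; each row is the pose to reach, as a shift and turn from the pose commanded when the call began; what a row does not reach only later rows make up. A row lasts 1/8 s, in which the tool goes at most 62.5 mm and 10.7 degrees, less where a joint would pass 70% of its speed; a pose out of reach is approached as far as the arm can. A call with a gripper value outside its range is refused whole. The fingers move at their own pace and stop on an object; "grip_force" is the grip in N (left out, the last holds). Time passes only in rows, so rows that repeat a pose let the fingers close. It gives the time, the measured TCP pose, the force and the opening at its end, in the units of the state.
- monitor.read_state(): the state, without advancing time (a new reading comes with each control period).
- eyes.read_camera(name): name is "scene" or "top" or "wrist"; returns a dict with "frame" (384x512x3 uint8, red, green, blue), "depth" (384x512 float32, m along the optical axis (not along the pixel's ray), 0 where there is no reading), "K" (3x3 intrinsics, pixels), "view" (4x4, takes a point from world to camera coordinates); the wrist camera has in their place "tool_from_camera" (4x4, takes a point from camera to tool coordinates, whose origin is the TCP and whose axes are the tool frame's). Camera axes: x right, y down, z forward; pixel columns grow to the right and rows downward; lengths in m; the calibration is good to about 2 mm. The wrist camera is an equidistant fisheye: a pixel r from the principal point sees the ray r / f radians off the axis. A picture is of the moment at which its call begins: read the wrist's pose just before it.
- finish_job(): hands the job in, once; it reports no verdict.
The state is a dict: "time": time; "q": joint angles; "joint_vel": joint speeds; "joint_torque": joint torques, N m; "tool_pos": TCP position; "tcp_rot": TCP orientation; "wrist_force": force on the tool from outside, world axes, zero at the start; "torque": the same for the moment, N m; "width": opening from 0.0 (shut) to 1.0 (fully open).
Only numpy, scipy, OpenCV 4.12 (cv2) and the standard library are available. Lean on these libraries where they do the work, as an engineer would, in place of code of your own. Each camera call takes 0.05 s, during which the arm holds its last target.

## Working session

There is one attempt and no reset: what is moved stays moved. The work goes in short steps, Python scripts to look and compute and a tool call to move; the robot and the scene stay as the last step left them, time stands still between calls to the robot, and variables do not carry over. Pictures are saved under pics/ and viewed, and the job is handed in when it is done.

Besides the shell and the picture viewer there is one more tool, called after "Request:" by a JSON object that holds its "fn" and its "kwargs". play_rows: Moves the arm, as the interface text tells. Its arguments: {"type":"object","properties":{"deltas":{"type":"array"},"grip_force":{"type":"number"}},"required":["deltas"]}

```bash
mkdir -p pics
cat > h.py <<'E'
import numpy as np, cv2
from workcell import monitor, eyes, finish_job
def snap(n,f):
    c=eyes.read_camera(n); cv2.imwrite(f'pics/{f}.png',cv2.cvtColor(c['frame'],cv2.COLOR_RGB2BGR)); return c
def ray(c,u,v):
    K=c['K'];V=c['view'];R=V[:3,:3];t=V[:3,3]
    d=R.T@np.linalg.solve(K,[u,v,1.]); return -R.T@t,d
def onz(c,u,v,z):
    o,d=ray(c,u,v); return o+d*(z-o[2])/d[2]
def proj(c,p):
    q=c['view'][:3,:3]@p+c['view'][:3,3]; q=c['K']@q; return q[:2]/q[2]
E
python3 - <<'E'
from h import *
for n in('scene','top'):
    c=snap(n,n+'0'); np.save(n+'0.npy',c,allow_pickle=True); print(n,c['view'].round(3).tolist(),c['K'][0,0])
s=monitor.read_state();print(s)
E
```

```text
scene [[0.174, 0.985, 0.0, -0.112], [0.856, -0.151, -0.494, -0.484], [-0.487, 0.086, -0.869, 1.269], [0.0, 0.0, 0.0, 1.0]] 402.43842510568913
top [[-0.012, -1.0, -0.016, 0.027], [-0.983, 0.015, -0.184, 0.626], [0.184, 0.014, -0.983, 0.753], [0.0, 0.0, 0.0, 1.0]] 386.8014229914107
{'time': 0.1, 'q': array([ 1.12506357e+00,  2.64685352e-01,  1.60526180e+00,  4.88733891e-05,
        1.27371934e+00, -3.68946848e-02]), 'joint_vel': array([ 0.00031366, -0.0020532 , -0.00155456, -0.00027913, -0.00070101,
       -0.00056897]), 'joint_torque': array([-2.92698105e-04, -5.16708720e+01, -3.68589234e+01, -1.90120431e-04,
        6.34198936e-03, -1.48439972e-05]), 'tool_pos': array([0.26805353, 0.61880474, 0.25206826]), 'tcp_rot': array([ 0.31914871,  1.54744212, -0.32231261]), 'wrist_force': array([ 0.46473141, -0.50403063, -0.46216389]), 'torque': array([-0.00972604, -0.04551675, -0.04160784]), 'width': 0.9991111540378482}
```

View pics/scene0.png

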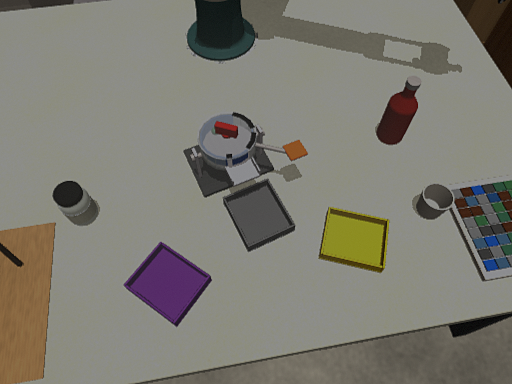

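View pics/top0.png

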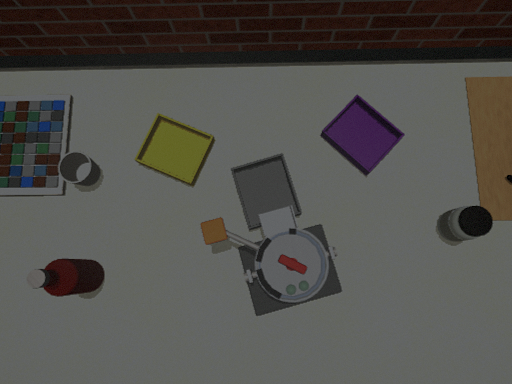

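The dispenser sits at about (290,265) in top and (227,140) in scene. The chute leads to the grey dish at top (266,190); the pedal is at top (214,231). The yellow dish at (175,150) and the purple one at (362,135) are look-alikes. Next I'll take an enlarged crop and measure.

Run:
```python
from h import *
t=np.load('top0.npy',allow_pickle=True).item();s=np.load('scene0.npy',allow_pickle=True).item()
im=cv2.imread('pics/top0.png')[150:325,190:350];cv2.imwrite('pics/topcrop.png',cv2.resize(im,None,fx=3.4,fy=3.4,interpolation=2))
im=cv2.imread('pics/scene0.png')[100:260,170:320];cv2.imwrite('pics/scenecrop.png',cv2.resize(im,None,fx=3.6,fy=3.6,interpolation=2))
def blobs(c,m,z,roi):
    k=np.zeros(m.shape,np.uint8);u0,u1,v0,v1=roi;k[v0:v1,u0:u1]=m[v0:v1,u0:u1]
    n,l,st,ce=cv2.connectedComponentsWithStats(k)
    for i in range(1,n):
        if st[i,4]>25:
            vs,us=np.where(l==i); P=np.array([onz(c,u,v,z) for u,v in zip(us,vs)])
            r=cv2.minAreaRect(np.c_[us,vs].astype(np.float32));B=cv2.boxPoints(r); W=np.array([onz(c,*b,z) for b in B])
            e1,e2=W[1]-W[0],W[2]-W[1];e=e1 if np.linalg.norm(e1)>np.linalg.norm(e2) else e2
            d=c['depth'][vs,us]; o,_=ray(c,0,0)
            zz=[ (ray(c,u,v)[0]+ray(c,u,v)[1]*dd)[2] for u,v,dd in zip(us,vs,d)]
            print(st[i],ce[i].round(1),'W',W[:,:2].mean(0).round(4),P.mean(0)[:2].round(4),np.linalg.norm(e1).round(4),np.linalg.norm(e2).round(4),np.degrees(np.arctan2(e[1],e[0])).round(1),'z',np.median(zz).round(3))
for c,nm,roi in((t,'top',(190,350,150,325)),(s,'scene',(170,320,100,260))):
    f=c['frame'].astype(int);h=cv2.cvtColor(c['frame'],cv2.COLOR_RGB2HSV)
    H,S,V=h[...,0],h[...,1],h[...,2]
    print(nm,'red');blobs(c,((H<5)|(H>174))&(S>150)&(V>100),.157,roi)
    print('orange');blobs(c,(H>6)&(H<20)&(S>150)&(V>120),.12,roi)
    print('green');blobs(c,(H>40)&(H<85)&(S>35)&(V>60),.09,roi)
    print('black');blobs(c,(V<30),.125,roi)
```

```text
top red
orange
green
[299 281   9   9  65] [303.4 285.3] W [ 0.4412 -0.0644] [ 0.4406 -0.065 ] 0.0154 0.015 -90.7 z 0.125
[287 285   8   9  60] [290.5 289. ] W [ 0.4339 -0.0401] [ 0.4339 -0.0401] 0.0135 0.015 178.4 z 0.124
black
scene red
[215 122  22   9 114] [225.8 125.9] W [ 0.4841 -0.0416] [ 0.4843 -0.0414] 0.0141 0.0495 62.6 z 0.155
orange
[283 140  24  20 283] [294.8 149.6] W [0.5485 0.1039] [0.5485 0.1042] 0.047 0.0426 106.7 z 0.118
green
black
[233 113  21  14  38] [243.5 118.5] W [0.4453 0.0043] [0.4442 0.0039] 0.0126 0.0607 38.2 z 0.124
[247 133   9  15  39] [251.5 140.1] W [0.5091 0.0124] [0.5094 0.0121] 0.0427 0.0104 153.2 z 0.125
```

```bash
ls pics
```

```text
scene0.png
scenecrop.png
top0.png
topcrop.png
```

View pics/topcrop.png

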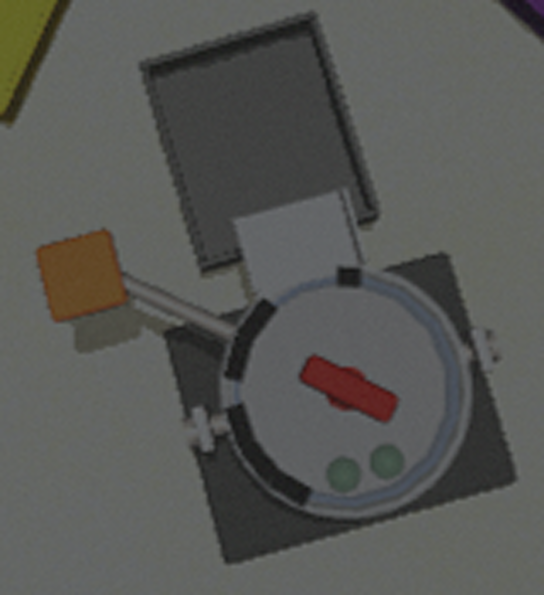

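View pics/scenecrop.png

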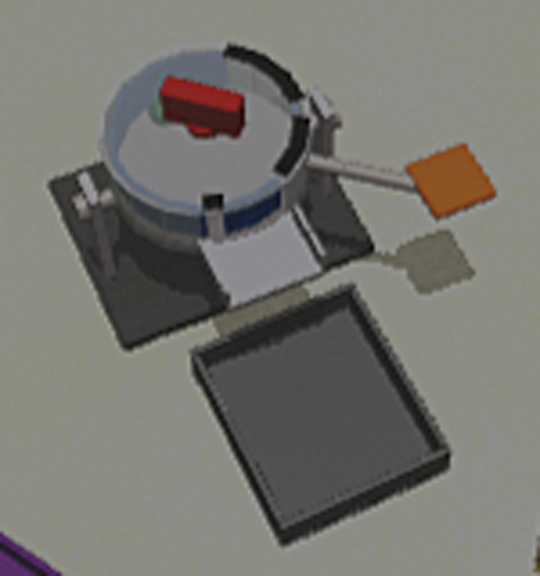

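Smallest opening that passes two 20 mm marbles side by side is the 46 mm one, so dial 0 is the target. That opening (medium black bar) is now about 48° counter-clockwise of the chute. I'll cross-check this in the top view.

Run:
```python
from h import *
from scipy.spatial.transform import Rotation as R
t=np.load('top0.npy',allow_pickle=True).item();s=np.load('scene0.npy',allow_pickle=True).item()
def mask(c,m,roi):
    k=np.zeros(m.shape,np.uint8);u0,u1,v0,v1=roi;k[v0:v1,u0:u1]=m[v0:v1,u0:u1]
    n,l,st,ce=cv2.connectedComponentsWithStats(k);i=1+np.argmax(st[1:,4]);return (l==i)
for c,roi in((t,(190,350,150,325)),(s,(170,320,100,260))):
    h=cv2.cvtColor(c['frame'],cv2.COLOR_RGB2HSV);H,S,V=[h[...,i].astype(int) for i in range(3)]
    res=[]
    for m,z in((((H<6)|(H>172))&(S>130)&(V>60),.157),((H>6)&(H<22)&(S>110)&(V>60),.12)):
        vs,us=np.where(mask(c,m,roi))
        P=np.array([onz(c,u,v,z)[:2] for u,v in zip(us,vs)]).astype(np.float32)
        r=cv2.minAreaRect(P);B=cv2.boxPoints(r);e1,e2=B[1]-B[0],B[2]-B[1];e=e1 if np.linalg.norm(e1)>np.linalg.norm(e2) else e2
        res.append(np.array(r[0]));print(len(P),np.round(r[0],4),np.round(r[1],4),np.degrees(np.arctan2(e[1],e[0])).round(1))
    d=res[1]-res[0];print('dist',np.linalg.norm(d),'heading',np.degrees(np.arctan2(d[1],d[0]))-51.34)
st=monitor.read_state();M=R.from_rotvec(st['tcp_rot']).as_matrix();print(M.round(3))
# dish centre inner, top
c=t
h=cv2.cvtColor(c['frame'],cv2.COLOR_RGB2GRAY)
for p in [(232,168),(281,155),(300,214),(250,230)]: print(onz(c,*p,.032).round(3))
```

```text
258 [ 0.4814 -0.04  ] [0.0502 0.02  ] 71.0
503 [0.5455 0.1051] [0.0433 0.0431] 14.8
dist 0.15865576268774995 heading 14.809578521555139
223 [ 0.4948 -0.0455] [0.0533 0.0365] 62.6
308 [0.5484 0.1041] [0.0441 0.0431] 15.2
dist 0.15891370206164498 heading 18.943772321960864
[[-0.001  0.398  0.918]
 [-0.002  0.918 -0.398]
 [-1.    -0.002 -0.   ]]
[0.691 0.078 0.032]
[ 0.718 -0.031  0.032]
[ 0.587 -0.068  0.032]
[0.554 0.039 0.032]
```

Run:
```python
from h import *
t=np.load('top0.npy',allow_pickle=True).item();s=np.load('scene0.npy',allow_pickle=True).item()
for c,pts in((s,[(413,82),(397,120),(435,190),(70,190)]),(t,[(38,278),(80,277),(80,170),(473,221)])):
    for u,v in pts:
        o,d=ray(c,u,v);print((u,v),(o+d*c['depth'][v,u]).round(3))
# bar axis: PCA of strict mask in scene + top
for c,roi in((t,(270,315,250,280)),(s,(205,245,115,140))):
    h=cv2.cvtColor(c['frame'],cv2.COLOR_RGB2HSV);H,S,V=[h[...,i].astype(int) for i in range(3)]
    m=((H<6)|(H>172))&(S>130)&(V>60);k=np.zeros(m.shape,bool);u0,u1,v0,v1=roi;k[v0:v1,u0:u1]=m[v0:v1,u0:u1]
    vs,us=np.where(k);P=[]
    for u,v in zip(us,vs):
        o,d=ray(c,u,v);p=o+d*c['depth'][v,u]
        if .151<p[2]<.165:P.append(p)
    P=np.array(P);x=P[:,:2]-P[:,:2].mean(0);w,E=np.linalg.eigh(x.T@x);e=E[:,1];print(len(P),P.mean(0).round(4),np.degrees(np.arctan2(e[1],e[0]))%180, np.ptp(x@E,axis=0))
```

```text
(413, 82) [0.466 0.388 0.197]
(397, 120) [0.492 0.373 0.098]
(435, 190) [0.666 0.421 0.042]
(70, 190) [ 0.558 -0.395  0.105]
(38, 278) [0.463 0.387 0.202]
(80, 277) [0.462 0.357 0.115]
(80, 170) [0.699 0.429 0.002]
(473, 221) [ 0.559 -0.396  0.103]
241 [ 0.4812 -0.0404  0.1564] 62.659791221688195 [0.01509247 0.04978608]
134 [ 0.4838 -0.0411  0.155 ] 61.9720028170765 [0.0171695 0.0510744]
```

Request:
{"fn": "play_rows", "kwargs": {"deltas": [{"z": 60},{"x": 20,"y": -60,"z": 60,"wz": -9,"fingers": -1},{"x": 39,"y": -119,"z": 60,"wz": -18},{"x": 58,"y": -178,"z": 60,"wz": -27},{"x": 77,"y": -237,"z": 60,"wz": -36},{"x": 96,"y": -296,"z": 60,"wz": -45},{"x": 115,"y": -355,"z": 60,"wz": -54},{"x": 134,"y": -414,"z": 60,"wz": -63},{"x": 153,"y": -473,"z": 60,"wz": -72},{"x": 172,"y": -532,"z": 60,"wz": -81},{"x": 191,"y": -591,"z": 50,"wz": -90},{"x": 214.5,"y": -645,"z": 30,"wz": -94},{"x": 214.5,"y": -660,"z": 0,"wz": -94},{"x": 214.5,"y": -660,"z": -20,"wz": -94},{"x": 214.5,"y": -660,"z": -20,"wz": -94},{"x": 214.5,"y": -660,"z": -20,"wz": -94}]}}

```text
schema error: expected keys wx, wy, wz, x, y, z, fingers
```

Request:
{"fn": "play_rows", "kwargs": {"deltas": [{"wx": 0,"wy": 0,"wz": 0,"x": 0,"y": 0,"z": 60,"fingers": -1},{"wx": 0,"wy": 0,"wz": -9,"x": 20,"y": -60,"z": 60,"fingers": -1},{"wx": 0,"wy": 0,"wz": -18,"x": 39,"y": -119,"z": 60,"fingers": -1},{"wx": 0,"wy": 0,"wz": -27,"x": 58,"y": -178,"z": 60,"fingers": -1},{"wx": 0,"wy": 0,"wz": -36,"x": 77,"y": -237,"z": 60,"fingers": -1},{"wx": 0,"wy": 0,"wz": -45,"x": 96,"y": -296,"z": 60,"fingers": -1},{"wx": 0,"wy": 0,"wz": -54,"x": 115,"y": -355,"z": 60,"fingers": -1},{"wx": 0,"wy": 0,"wz": -63,"x": 134,"y": -414,"z": 60,"fingers": -1},{"wx": 0,"wy": 0,"wz": -72,"x": 153,"y": -473,"z": 60,"fingers": -1},{"wx": 0,"wy": 0,"wz": -81,"x": 172,"y": -532,"z": 60,"fingers": -1},{"wx": 0,"wy": 0,"wz": -90,"x": 191,"y": -591,"z": 50,"fingers": -1},{"wx": 0,"wy": 0,"wz": -94,"x": 214.5,"y": -645,"z": 30,"fingers": -1},{"wx": 0,"wy": 0,"wz": -94,"x": 214.5,"y": -660,"z": 0,"fingers": -1},{"wx": 0,"wy": 0,"wz": -94,"x": 214.5,"y": -660,"z": -20,"fingers": -1},{"wx": 0,"wy": 0,"wz": -94,"x": 214.5,"y": -660,"z": -20,"fingers": -1},{"wx": 0,"wy": 0,"wz": -94,"x": 214.5,"y": -660,"z": -20,"fingers": -1}]}}

```text
time: 2.1
tool_pos: [0.4831, -0.0405, 0.2339]
tcp_rot: [1.552, 0.943, -1.551]
wrist_force: [0.5, -0.7, 0.5]
width: 0.998
```

Run:
```python
from h import *
from scipy.spatial.transform import Rotation as R
st=monitor.read_state();M=R.from_rotvec(st['tcp_rot']).as_matrix();print(st['q'].round(3),'y ang',np.degrees(np.arctan2(M[1,1],M[0,1])), M[:,0].round(3))
c=snap('wrist','w1');T=c['tool_from_camera'];K=c['K'];h=cv2.cvtColor(c['frame'],cv2.COLOR_RGB2HSV);H,S,V=[h[...,i].astype(int) for i in range(3)]
m=((H<6)|(H>172))&(S>130)&(V>60)
vs,us=np.where(m);P=[]
for u,v in zip(us,vs):
    x=np.array([u-K[0,2],v-K[1,2]])/K[0,0];r=np.hypot(*x);d=np.r_[np.sin(r)*x/max(r,1e-9),np.cos(r)]
    p=d/d[2]*c['depth'][v,u];p=T[:3,:3]@p+T[:3,3];p=M@p+st['tool_pos']
    if .15<p[2]<.165 and np.hypot(p[0]-.483,p[1]+.041)<.05:P.append(p)
P=np.array(P).astype(np.float32);print(len(P),P.mean(0));r=cv2.minAreaRect(P[:,:2].copy());print(r)
```

```text
[-0.135 -0.088  2.021  0.     1.207  0.343] y ang -27.39847980802112 [ 0.001 -0.    -1.   ]
1281 [ 0.4800193  -0.03985981  0.15608843]
((0.47904375195503235, -0.0412515252828598), (0.05085776001214981, 0.014364615082740784), 63.00831985473633)
```

View pics/w1.png

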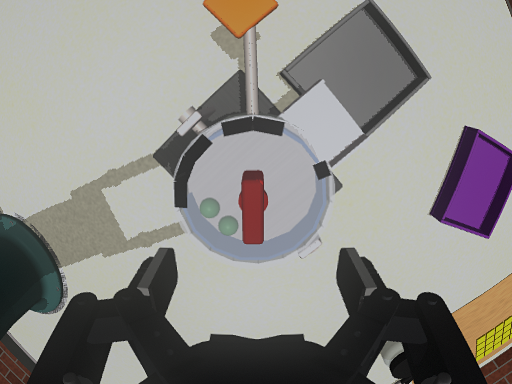

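The wrist view shows the bar at (253,207) centred between the fingers, with the two marbles at (209,208) and (228,225) in the cup. Now I descend with the fingers open.

Request:
{"fn": "play_rows", "kwargs": {"deltas": [{"wx": 0,"wy": 0,"wz": 0,"x": -1.5,"y": 0,"z": -30,"fingers": -1},{"wx": 0,"wy": 0,"wz": 0,"x": -1.5,"y": 0,"z": -60,"fingers": -0.5},{"wx": 0,"wy": 0,"wz": 0,"x": -1.5,"y": 0,"z": -79,"fingers": 0},{"wx": 0,"wy": 0,"wz": 0,"x": -1.5,"y": 0,"z": -79,"fingers": 0.4},{"wx": 0,"wy": 0,"wz": 0,"x": -1.5,"y": 0,"z": -79,"fingers": 0.4},{"wx": 0,"wy": 0,"wz": 0,"x": -1.5,"y": 0,"z": -79,"fingers": 0.4}], "grip_force": 20}}

```text
time: 2.9
tool_pos: [0.4825, -0.0407, 0.156]
tcp_rot: [1.554, 0.942, -1.55]
wrist_force: [-0.1, -0.6, 0.2]
width: 0.3
```

Request:
{"fn": "play_rows", "kwargs": {"deltas": [{"wx": 0,"wy": 0,"wz": 0,"x": 0,"y": 0,"z": 0,"fingers": 0.5},{"wx": 0,"wy": 0,"wz": 0,"x": 0,"y": 0,"z": 0,"fingers": 0.56},{"wx": 0,"wy": 0,"wz": 0,"x": 0,"y": 0,"z": 0,"fingers": 0.58},{"wx": 0,"wy": 0,"wz": 0,"x": 0,"y": 0,"z": 0,"fingers": 0.58}], "grip_force": 20}}

```text
time: 3.4
tool_pos: [0.4809, -0.0405, 0.1542]
tcp_rot: [1.552, 0.944, -1.553]
wrist_force: [-1.1, 2.2, 2.1]
width: 0.208
```

Run:
```python
from h import *
snap('wrist','w2')
c=snap('scene','s2');im=cv2.imread('pics/s2.png')[90:250,160:320];cv2.imwrite('pics/s2c.png',cv2.resize(im,None,fx=3.6,fy=3.6,interpolation=2))
```

```text
(no output)
```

View pics/w2.png

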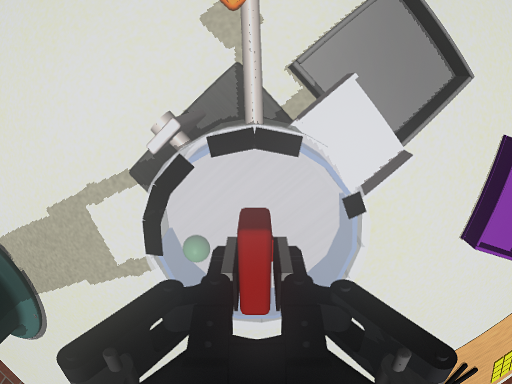

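View pics/s2c.png

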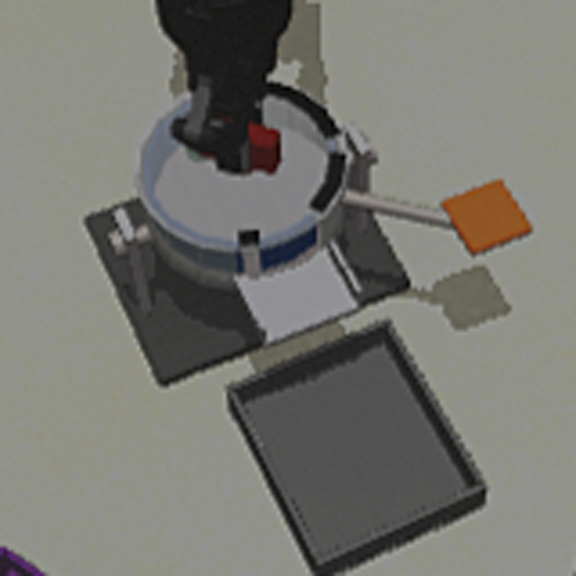

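The bar is centred between the pads and the cup is upright. I close lightly and turn clockwise by 62.4 − 14.9 ≈ 47.5°.

Request:
{"fn": "play_rows", "kwargs": {"deltas": [{"wx": 0,"wy": 0,"wz": 0,"x": 0,"y": 0,"z": 0,"fingers": 0.66},{"wx": 0,"wy": 0,"wz": 0,"x": 0,"y": 0,"z": 0,"fingers": 0.66},{"wx": 0,"wy": 0,"wz": -5,"x": 0,"y": 0,"z": 0,"fingers": 0.66},{"wx": 0,"wy": 0,"wz": -10,"x": 0,"y": 0,"z": 0,"fingers": 0.66},{"wx": 0,"wy": 0,"wz": -15,"x": 0,"y": 0,"z": 0,"fingers": 0.66},{"wx": 0,"wy": 0,"wz": -20,"x": 0,"y": 0,"z": 0,"fingers": 0.66}], "grip_force": 20}}

```text
time: 4.25
tool_pos: [0.4804, -0.0402, 0.1542]
tcp_rot: [1.788, 0.696, -1.791]
wrist_force: [-5.1, 2.5, 4.6]
width: 0.179
```

Request:
{"fn": "play_rows", "kwargs": {"deltas": [{"wx": 0,"wy": 0,"wz": -5,"x": -1,"y": 0.3,"z": 0,"fingers": 0.66},{"wx": 0,"wy": 0,"wz": -10,"x": -1,"y": 0.3,"z": 0,"fingers": 0.66},{"wx": 0,"wy": 0,"wz": -15,"x": -1,"y": 0.3,"z": 0,"fingers": 0.66},{"wx": 0,"wy": 0,"wz": -20,"x": -1,"y": 0.3,"z": 0,"fingers": 0.66},{"wx": 0,"wy": 0,"wz": -24,"x": -1,"y": 0.3,"z": 0,"fingers": 0.66},{"wx": 0,"wy": 0,"wz": -27.5,"x": -1,"y": 0.3,"z": 0,"fingers": 0.66},{"wx": 0,"wy": 0,"wz": -27.5,"x": -1,"y": 0.3,"z": 0,"fingers": 0.66},{"wx": 0,"wy": 0,"wz": -27.5,"x": -1,"y": 0.3,"z": 0,"fingers": 0.66}]}}

```text
time: 5.25
tool_pos: [0.4804, -0.0404, 0.1542]
tcp_rot: [2.08, 0.276, -2.08]
wrist_force: [-1.8, 0.3, 1.4]
width: 0.185
```

Request:
{"fn": "play_rows", "kwargs": {"deltas": [{"wx": 0,"wy": 0,"wz": 0,"x": 0,"y": 0,"z": 0,"fingers": 0.4},{"wx": 0,"wy": 0,"wz": 0,"x": 0,"y": 0,"z": 0,"fingers": 0},{"wx": 0,"wy": 0,"wz": 0,"x": 0,"y": 0,"z": 0,"fingers": -0.3},{"wx": 0,"wy": 0,"wz": 0,"x": 0,"y": 0,"z": 0,"fingers": -0.3},{"wx": 0,"wy": 0,"wz": 0,"x": 0,"y": 0,"z": 40,"fingers": -0.3},{"wx": 0,"wy": 0,"wz": 0,"x": 0,"y": 0,"z": 90,"fingers": -0.3},{"wx": 0,"wy": 0,"wz": 0,"x": 0,"y": 0,"z": 90,"fingers": -0.3},{"wx": 0,"wy": 0,"wz": 0,"x": 0,"y": 0,"z": 90,"fingers": -0.3}]}}

```text
time: 6.25
tool_pos: [0.4802, -0.0403, 0.2441]
tcp_rot: [2.081, 0.275, -2.081]
wrist_force: [0.2, 0.2, -0.1]
width: 0.646
```

Run:
```python
from h import *
from scipy.spatial.transform import Rotation as R
st=monitor.read_state();M=R.from_rotvec(st['tcp_rot']).as_matrix();print(st['time'],st['tool_pos'],'y ang',np.degrees(np.arctan2(M[1,1],M[0,1])))
c=snap('wrist','w3');T=c['tool_from_camera'];K=c['K'];h=cv2.cvtColor(c['frame'],cv2.COLOR_RGB2HSV);H,S,V=[h[...,i].astype(int) for i in range(3)]
for m,z0,z1 in((((H<6)|(H>172))&(S>130)&(V>60),.15,.165),((H>6)&(H<22)&(S>130)&(V>60),.112,.128)):
    vs,us=np.where(m);P=[]
    for u,v in zip(us,vs):
        x=np.array([u-K[0,2],v-K[1,2]])/K[0,0];r=np.hypot(*x);d=np.r_[np.sin(r)*x/max(r,1e-9),np.cos(r)]
        p=d/d[2]*c['depth'][v,u];p=T[:3,:3]@p+T[:3,3];p=M@p+st['tool_pos']
        if z0<p[2]<z1 and np.hypot(p[0]-.483,p[1]+.041)<.25:P.append(p)
    P=np.array(P).astype(np.float32);print(len(P),P.mean(0));print(cv2.minAreaRect(P[:,:2].copy()))
snap('scene','s3');im=cv2.imread('pics/s3.png')[90:250,160:320];cv2.imwrite('pics/s3c.png',cv2.resize(im,None,fx=3.6,fy=3.6,interpolation=2))
```

```text
6.25 [ 0.48017914 -0.04032     0.24414146] y ang -74.92028801265559
1213 [ 0.48126945 -0.04123017  0.15602238]
((0.47956541180610657, -0.04131639376282692), (0.05017593875527382, 0.015698745846748352), 14.608538627624512)
2064 [0.5437954 0.1027647 0.1192387]
((0.5434402227401733, 0.10429495573043823), (0.04328890144824982, 0.04355828836560249), 15.193838119506836)
```

View pics/w3.png

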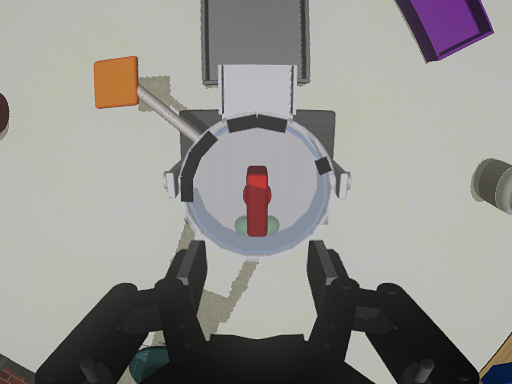

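View pics/s3c.png

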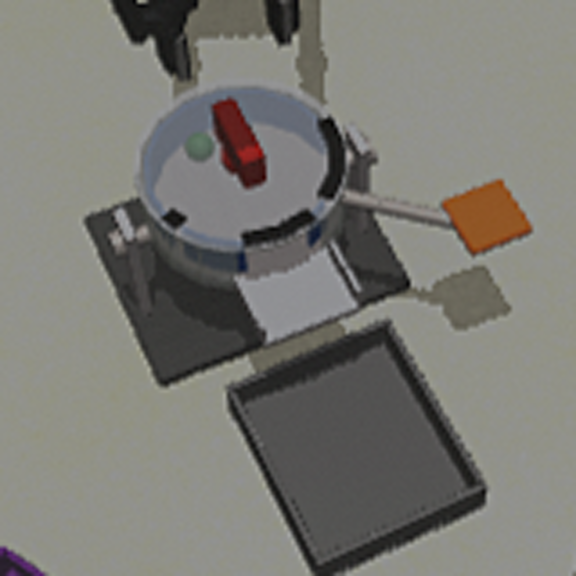

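The 46 mm bar now faces the chute, with the red bar at 14.6° and the chute at about 15°. The cup is upright, with the marbles at the back at (240,226) and (272,226). Next: shut the fingers and move over the pedal at about (0.545, 0.104).

Request:
{"fn": "play_rows", "kwargs": {"deltas": [{"wx": 0,"wy": 0,"wz": 0,"x": 22,"y": 48,"z": 0,"fingers": 1},{"wx": 0,"wy": 0,"wz": 0,"x": 44,"y": 97,"z": 0,"fingers": 1},{"wx": 0,"wy": 0,"wz": 0,"x": 65,"y": 145,"z": 0,"fingers": 1},{"wx": 0,"wy": 0,"wz": 0,"x": 65,"y": 145,"z": -40,"fingers": 1},{"wx": 0,"wy": 0,"wz": 0,"x": 65,"y": 145,"z": -80,"fingers": 1},{"wx": 0,"wy": 0,"wz": 0,"x": 65,"y": 145,"z": -95,"fingers": 1},{"wx": 0,"wy": 0,"wz": 0,"x": 65,"y": 145,"z": -95,"fingers": 1},{"wx": 0,"wy": 0,"wz": 0,"x": 65,"y": 145,"z": -95,"fingers": 1}]}}

```text
time: 7.35
tool_pos: [0.5464, 0.1046, 0.1507]
tcp_rot: [2.084, 0.275, -2.079]
wrist_force: [-0.1, -0.4, -0.5]
width: -0.0
```

Run:
```python
from h import *
st=monitor.read_state();print(st['tool_pos'],st['wrist_force'],st['width'])
snap('scene','s4');im=cv2.imread('pics/s4.png')[90:250,160:320];cv2.imwrite('pics/s4c.png',cv2.resize(im,None,fx=3.6,fy=3.6,interpolation=2))
```

```text
[0.54640628 0.10460679 0.15070333] [-0.07668477 -0.41979472 -0.49455905] -1.5224038605275059e-05
```

View pics/s4c.png

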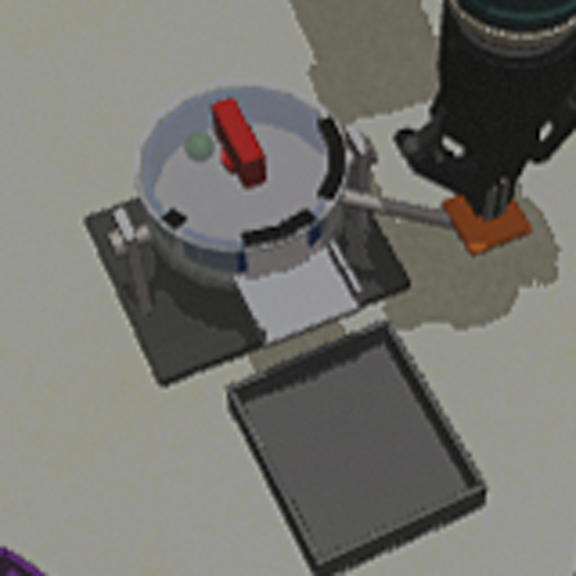

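The closed fingers are over the pedal centre at crop (490,212), and the cup is upright. I push smoothly to about 34 mm.

Request:
{"fn": "play_rows", "kwargs": {"deltas": [{"wx": 0,"wy": 0,"wz": 0,"x": 0,"y": 0,"z": -8,"fingers": 1},{"wx": 0,"wy": 0,"wz": 0,"x": 0,"y": 0,"z": -15,"fingers": 1},{"wx": 0,"wy": 0,"wz": 0,"x": 0,"y": 0,"z": -22,"fingers": 1},{"wx": 0,"wy": 0,"wz": 0,"x": 0,"y": 0,"z": -29,"fingers": 1},{"wx": 0,"wy": 0,"wz": 0,"x": 0,"y": 0,"z": -36,"fingers": 1},{"wx": 0,"wy": 0,"wz": 0,"x": 0,"y": 0,"z": -42,"fingers": 1},{"wx": 0,"wy": 0,"wz": 0,"x": 0,"y": 0,"z": -42,"fingers": 1}]}}

```text
time: 8.28
tool_pos: [0.5511, 0.1058, 0.1106]
tcp_rot: [2.095, 0.276, -2.068]
wrist_force: [7.1, 2.2, 7.0]
width: -0.004
```

Run:
```python
from h import *
st=monitor.read_state();print(st['tool_pos'],st['wrist_force'])
snap('scene','s5');im=cv2.imread('pics/s5.png')[90:250,160:320];cv2.imwrite('pics/s5c.png',cv2.resize(im,None,fx=3.6,fy=3.6,interpolation=2))
```

```text
[0.55108952 0.10578472 0.1106248 ] [7.1160918  2.24015824 6.97995727]
```

View pics/s5c.png

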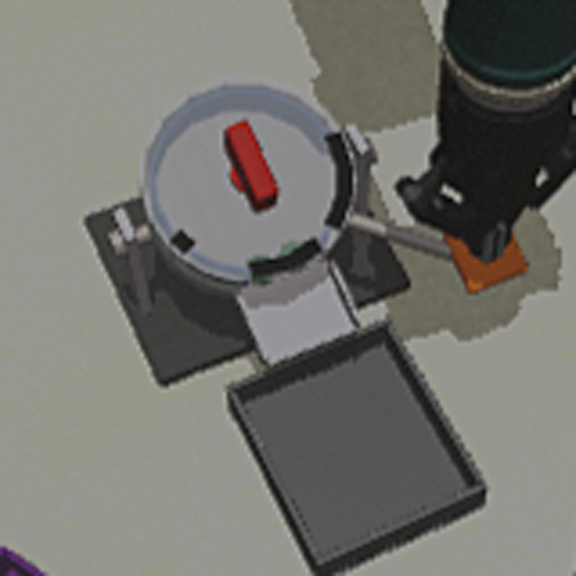

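The cup is tipping and the marbles are at the opening, crop (265–290,250). I go a little deeper and hold.

Request:
{"fn": "play_rows", "kwargs": {"deltas": [{"wx": 0,"wy": 0,"wz": 0,"x": 3,"y": 1,"z": -3,"fingers": 1},{"wx": 0,"wy": 0,"wz": 0,"x": 4,"y": 1,"z": -6,"fingers": 1},{"wx": 0,"wy": 0,"wz": 0,"x": 4,"y": 1,"z": -7,"fingers": 1},{"wx": 0,"wy": 0,"wz": 0,"x": 4,"y": 1,"z": -7,"fingers": 1},{"wx": 0,"wy": 0,"wz": 0,"x": 4,"y": 1,"z": -7,"fingers": 1},{"wx": 0,"wy": 0,"wz": 0,"x": 4,"y": 1,"z": -7,"fingers": 1},{"wx": 0,"wy": 0,"wz": 0,"x": 4,"y": 1,"z": -7,"fingers": 1},{"wx": 0,"wy": 0,"wz": 0,"x": 4,"y": 1,"z": -7,"fingers": 1},{"wx": 0,"wy": 0,"wz": 0,"x": 4,"y": 1,"z": -7,"fingers": 1},{"wx": 0,"wy": 0,"wz": 0,"x": 4,"y": 1,"z": -7,"fingers": 1},{"wx": 0,"wy": 0,"wz": 0,"x": 4,"y": 1,"z": -7,"fingers": 1},{"wx": 0,"wy": 0,"wz": 0,"x": 4,"y": 1,"z": -7,"fingers": 1}]}}

```text
time: 9.82
tool_pos: [0.5515, 0.1059, 0.1022]
tcp_rot: [2.086, 0.275, -2.076]
wrist_force: [1.2, -0.3, 6.5]
width: 0.002
```

Run:
```python
from h import *
st=monitor.read_state();print(st['tool_pos'],st['wrist_force'])
snap('scene','s6');im=cv2.imread('pics/s6.png')[90:250,160:320];cv2.imwrite('pics/s6c.png',cv2.resize(im,None,fx=3.6,fy=3.6,interpolation=2))
```

```text
[0.55145643 0.10591868 0.10219709] [ 1.20149747 -0.34728863  6.45348154]
```

View pics/s6c.png

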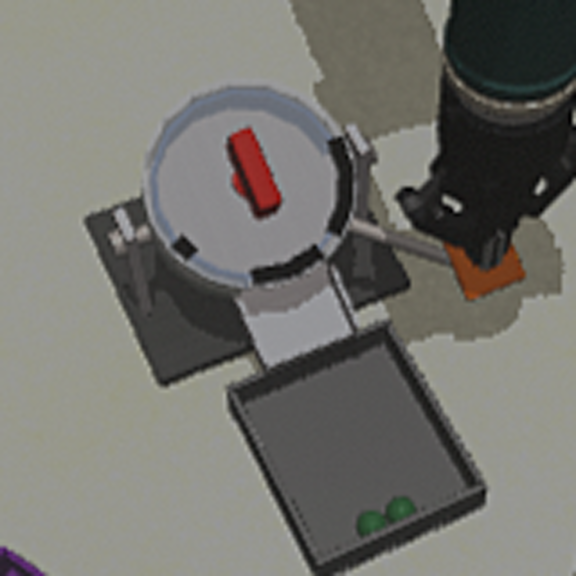

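Both marbles are in the grey dish at crop (371,523) and (401,509). I release the pedal gradually, straight up, and retreat.

Request:
{"fn": "play_rows", "kwargs": {"deltas": [{"wx": 0,"wy": 0,"wz": 0,"x": -1,"y": 0,"z": 7,"fingers": 1},{"wx": 0,"wy": 0,"wz": 0,"x": -3,"y": -1,"z": 14,"fingers": 1},{"wx": 0,"wy": 0,"wz": 0,"x": -4,"y": -1,"z": 21,"fingers": 1},{"wx": 0,"wy": 0,"wz": 0,"x": -4,"y": -1,"z": 28,"fingers": 1},{"wx": 0,"wy": 0,"wz": 0,"x": -4,"y": -1,"z": 35,"fingers": 1},{"wx": 0,"wy": 0,"wz": 0,"x": -4,"y": -1,"z": 42,"fingers": 1},{"wx": 0,"wy": 0,"wz": 0,"x": -4,"y": -1,"z": 49,"fingers": 1},{"wx": 0,"wy": 0,"wz": 0,"x": -4,"y": -1,"z": 80,"fingers": 1},{"wx": 0,"wy": 0,"wz": 0,"x": -4,"y": -1,"z": 130,"fingers": 1},{"wx": 0,"wy": 0,"wz": 0,"x": -4,"y": -1,"z": 160,"fingers": 1},{"wx": 0,"wy": 0,"wz": 0,"x": -4,"y": -1,"z": 160,"fingers": 1},{"wx": 0,"wy": 0,"wz": 0,"x": -4,"y": -1,"z": 160,"fingers": 1},{"wx": 0,"wy": 0,"wz": 0,"x": -4,"y": -1,"z": 160,"fingers": 1}]}}

```text
time: 11.5
tool_pos: [0.5439, 0.1045, 0.2578]
tcp_rot: [2.076, 0.275, -2.085]
wrist_force: [-0.7, 0.5, -1.1]
width: 0.005
```

Run:
```python
from h import *
st=monitor.read_state();print(st['time'],st['tool_pos'],st['wrist_force'],abs(st['joint_vel']).max())
snap('scene','s7');im=cv2.imread('pics/s7.png')[90:250,160:320];cv2.imwrite('pics/s7c.png',cv2.resize(im,None,fx=3.6,fy=3.6,interpolation=2))
```

```text
11.5 [0.54394735 0.1044974  0.25784279] [-0.72698008  0.45302359 -1.08406808] 0.003927689092028318
```

View pics/s7c.png

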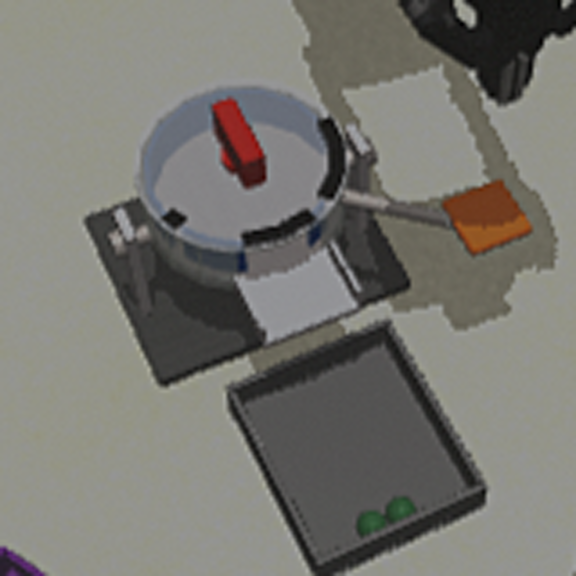

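The cup is upright again, the dial still faces the chute with the 46 mm opening, both marbles rest in the grey dish, and the arm is clear.

```bash
python3 -c "
from h import *
print(finish_job())"
```

```text
the job is handed in; nothing more can be done
None
```

Both green marbles are in the grey dish, and the job is handed in at about 11.5 s of the allowed 51 s.

- **Dial:** I gripped the red bar lightly and turned it about 47.5° clockwise, so the 46 mm opening faces the chute. The wrist camera then put the bar at 14.6° and the chute at about 15°, well within the 10° allowed.
- **Tipping:** I pushed the orange pedal down with closed fingers until both marbles had rolled out, then let it spring back. Wrist forces in the readings stayed around 10 N or less.
- **Last checks:** The final scene picture shows both marbles lying in the dish, the cup upright, the dial unchanged and the arm clear of everything.
- **Disagreements:** An early top-view fit gave the bar's angle as 71° and a scene-view fit gave the chute heading as 19°. Both came from colour masks that caught the bar's hub and sides. After filtering by depth, the views agreed at about 62° for the bar, and I used 15° for the chute from the pedal's edges and position. Bar-centre estimates differed by 2–4 mm between cameras, and during the turn I moved the grip 1 mm to take off a side force of about 5 N.

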